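# Shake out the rattling bottle and hold it up for hand-over

## Robot

A 6-joint arm with a two-finger parallel gripper is mounted at the origin on a cart in front of the work surface, level with it; the furniture and walls round the work are solid. World frame = base frame: x ahead of the robot, y to its left, z up, the work surface at z = 0. Lengths are in m, angles in degrees, forces in N, time in s.
With the tool pointing down it reaches from about 0.4 to 0.825 m from the base axis. Payload 7 kg.
Tool frame: the origin (TCP) lies midway between the tips of the shut fingers; the grasp point (between the pads) lies 19 mm behind it; z points along the fingers, y is the line along which they close (so a half turn about z gives the same grasp; the last joint's range is limited). The gripper opens to 88 mm and grips with 3 to 60 N. Pads are 19 mm wide; open, the fingers measure 130 mm over their backs; the gripper's body (78 mm by 193 mm) begins 47 mm behind the grasp point.
Start: joints at [85.319, 20.546, 0.682, 0, -70.136, -16.507], TCP at [0.244, 0.629, 0.227] pointing down, gripper open.
Joint ranges: [-176.03, 176.03], [-82.01, 121.73], [-58.28, 71.71], [-173.87, 95.51], [-174.79, -0.11], [-173.66, 173.66]. Speed limits (degrees/s): [136.94, 136.94, 172.46, 180, 180, 180].

## Interface

Orientations are given as [roll, pitch, yaw] about the fixed x, y, z axes, in that order (R = Rz(yaw) Ry(pitch) Rx(roll)).
In Python, from plant import ctrl gives the robot as it stands. The module is installed in compiled form; this text tells all that it offers.
- The arm moves only by the tool send_rows, never from a script. Its argument "plan" is a list that holds one entry, the list of rows, each a list of 6 numbers: the shift along the tool's x, y, z in normalised numbers (1 is 0.4 m), then the turn, a rotation vector about the tool's x, y, z in parts of the range, where 1.0 means 360 degrees. A call has 1 to 8 rows; each row is the pose to reach, as a shift and turn from the pose commanded when the call began, along the tool's axes at that moment; what a row does not reach only later rows make up. A row lasts 1/12 s, in which the tool goes at most 41.7 mm and 7.16 degrees, less where a joint would pass 70% of its speed; a pose out of reach is approached as far as the arm can. A call with a gripper value outside its range is refused whole. "fingers" is the opening, from 0 (shut) to 1 (fully open), set as the call begins (left out, the last holds). The fingers move at their own pace and stop on an object; the grip force is fixed at half the most. Time passes only in rows, so rows that repeat a pose let the fingers close. It gives the time, the measured TCP pose, the force, the opening and the grip force at its end, in the units of the state.
- ctrl.get_obs(): the state, without advancing time (a new reading comes with each control period).
- ctrl.snapshot(name): name is "side" or "top" or "wrist"; returns a dict with "img" (400x640x3 uint8, red, green, blue), "K" (3x3 intrinsics, pixels), "pose" (4x4, takes a point from camera to world coordinates). Camera axes: x right, y down, z forward; pixel columns grow to the right and rows downward; lengths in m; the calibration is good to about 2 mm. A picture is of the moment at which its call begins. There is no depth.
- ctrl.close_job(): hands the job in; it is judged then, once.
The state is a dict: "clock": time; "joint_pos": joint angles; "qvel": joint speeds; "tau": joint torques, N m; "tool_pos": TCP position; "orientation": TCP orientation; "force": force on the tool from outside, world axes, zero at the start; "moment": the same for the moment, N m; "opening": finger opening in m; "gripper_force": force on a finger pad.
Only numpy, scipy, OpenCV 4.12 (cv2) and the standard library are available. Lean on these libraries where they do the work, as an engineer would, in place of code of your own. Each camera call takes 0.05 s, during which the arm holds its last target. There are 200 camera calls.

## Task

One of the three sealed bottles on the narrow rail has a stray steel slug loose inside and rattles when shaken from side to side; the other two are packed tight. Find the rattling one by shaking, see that the two quiet ones end up standing upright on the rail by themselves, and finish while still holding the rattling bottle, upright and still, in the air above the middle of the green mat, roughly a hand's breadth up. Never set or drop a bottle on the worktop, and leave the other things on the bench where they are.

Things in the scene. Friction and masses are not known exactly. Their poses are not given: they have to be found in the camera images.
- bottle_p: the same bottle as the other two. In whichever rattles, a loose 230 g steel slug lies in the dished bottom, free to slide 13 mm any way sideways; after a brisk sideways shake of about 5 cm it goes on rocking about 2.5 times a second for a second or so: felt in a still hand as 0.05 to 0.13 N m of wrist moment and 0.5 N. Nothing moves in the other two
- bottle_q: capped amber bottle, gold screw cap; 108 mm tall, body 66 mm across and 83 mm high, cap above it 64 mm across (81 to 108 mm up); about 380 g. Origin: centre of its underside, z up through the cap. One of three lookalikes; the names do not tell which rattles. May be gripped by the cap or round the body
- bottle_r: capped amber bottle, gold screw cap; 108 mm tall, body 66 mm across and 83 mm high, cap above it 64 mm across (81 to 108 mm up); about 380 g. Origin: centre of its underside, z up through the cap. One of three lookalikes; the names do not tell which rattles. All three start on the rail, in any order
- cap_0: bystander: loose gold bottle cap, 65 mm across, 31 mm high, beyond the left end of the rail. Origin: centre of its underside
- mat: fixed green hand-over mat with a black middle, 110 x 110 mm, 3 mm thick, lying on the worktop in front of the rail (nearer the robot). Origin: centre of its underside
- rail: fixed narrow raised rail of aluminium profile with black end caps, narrower than the bottles: flat top 42 mm wide (along its x) and 370 mm long (along its y), 50 mm above the worktop, on two dark feet. Origin: centre of its underside at worktop height, z up. At the start the bottles stand centred on its width, 115 mm apart
- tally: bystander: silver hand tally counter, 48 x 72 x 34 mm, lying behind the left part of the rail. Origin: centre of its underside
Mind the look-alikes: they are no part of the job. Leave any purple or turquoise look-alike of the bottle_q alone.

How it is judged (in metres and radians):
On the way:
1. the rattling bottle is lifted clear of the rail (height (world z) of bottle_q above 0.07 m and contact force between the fingers and bottle_q above 2 N), for 0.2 s.
At the end, for the whole second after the job is handed in: The rattling bottle is gripped upright (0.2 rad) and still, underside 60 to 250 mm above the worktop, within 45 mm sideways of the mat's centre; the two quiet bottles stand released on the rail, upright (0.1 rad), at rest, within 25 mm of its centre line (horizontal distance between bottle_q and mat below 0.045 m and height (world z) of bottle_q between 0.06 and 0.25 m and angle between bottle_q's own z axis and vertical below 0.2 rad and linear speed of bottle_q below 0.04 m/s and contact force between the fingers and bottle_q above 2 N and z of bottle_p in the frame of rail between 0.044 and 0.058 m and x of bottle_p in the frame of rail between -0.025 and 0.025 m and y of bottle_p in the frame of rail between -0.19 and 0.19 m and angle between each of bottle_p, bottle_r's own z axis and vertical below 0.1 rad and linear speed of each of bottle_p, bottle_r below 0.02 m/s and contact force between each of the arm, the fingers and bottle_p below 0.1 N and z of bottle_r in the frame of rail between 0.044 and 0.058 m and x of bottle_r in the frame of rail between -0.025 and 0.025 m and y of bottle_r in the frame of rail between -0.19 and 0.19 m and contact force between each of the arm, the fingers and bottle_r below 0.1 N); the arm keeps its last pose, push and grip.
It fails at once if the tally counter is moved more than 30 mm (distance of tally from where it was at the start of the episode above 0.03 m).
It fails at once if the loose cap is moved more than 30 mm (distance of cap_0 from where it was at the start of the episode above 0.03 m).
It fails at once if a bottle comes down off the rail to the worktop (height (world z) of any of bottle_p, bottle_q, bottle_r below 0.03 m).
It also fails if it takes over 64 s, if anything falls off the work surface, if the arm or the gripper's body presses on something with over 40 N, if the wrist force passes 120 N, or if a joint passes its speed limit or range.

## Working session

There is one attempt and no reset: what is moved stays moved. The work goes in short steps, Python scripts to look and compute and a tool call to move; the robot and the scene stay as the last step left them, time stands still between calls to the robot, and variables do not carry over. Pictures are saved under pics/ and viewed, at most 10 in all, crops included, and the job is handed in when it is done.

Besides the shell and the picture viewer there is one more tool, called after ">>>" as name(argument=value, ...) on one line, values as JSON. send_rows: Moves the arm, as the interface text tells. Its arguments: {"type":"object","properties":{"plan":{"type":"array","items":{"type":"array","items":{"type":"array","items":{"type":"number"}}}},"fingers":{"type":"number"}},"required":["plan"]}

```bash
mkdir -p pics; python3 - <<'E'
from plant import ctrl
import cv2,numpy as np
np.set_printoptions(precision=4,suppress=True)
o=ctrl.get_obs();print(o)
for n in ("side","top"):
    s=ctrl.snapshot(n);cv2.imwrite(f"pics/{n}0.png",s["img"][:,:,::-1]);print(n,s["K"],s["pose"])
E
```

```text
{'clock': 0.0, 'joint_pos': array([ 85.319 ,  20.5925,   0.6331,  -0.0193, -70.1367, -16.5055]), 'qvel': array([-0.1237, -0.0013,  0.0456, -0.0042, -0.0491,  0.0152]), 'tau': array([  0.0003, -58.2714,  29.3051,   6.9969,   0.0069,  -0.0002]), 'tool_pos': array([0.2438, 0.6289, 0.2256]), 'orientation': array([179.9027,  -0.0099, -21.1931]), 'force': array([0.1969, 0.4769, 0.2893]), 'moment': array([ 0.0167, -0.0184,  0.0028]), 'gripper_force': 0.0, 'opening': 0.08765401853713653}
side [[370.0987   0.     311.3682]
 [  0.     370.0987 198.6651]
 [  0.       0.       1.    ]] [[-0.9927  0.1048 -0.0598  0.6146]
 [ 0.1207  0.8685 -0.4808  0.6222]
 [ 0.0015 -0.4845 -0.8748  0.8257]
 [ 0.      0.      0.      1.    ]]
top [[440.8701   0.     316.8508]
 [  0.     440.8701 200.9865]
 [  0.       0.       1.    ]] [[-0.0051 -0.9941  0.1087  0.4555]
 [-1.      0.0043 -0.0071  0.2191]
 [ 0.0066 -0.1087 -0.9941  0.9494]
 [ 0.      0.      0.      1.    ]]
```

View pics/side0.png

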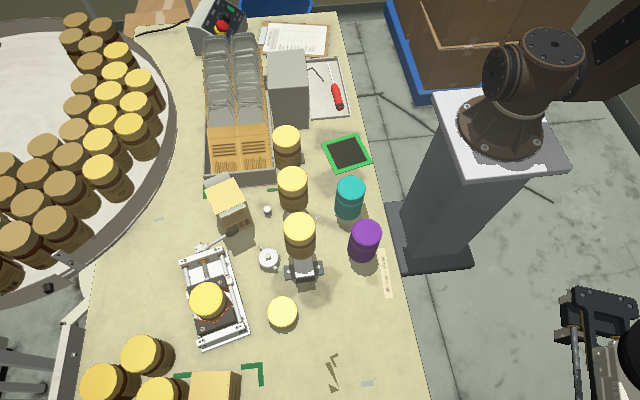

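View pics/top0.png

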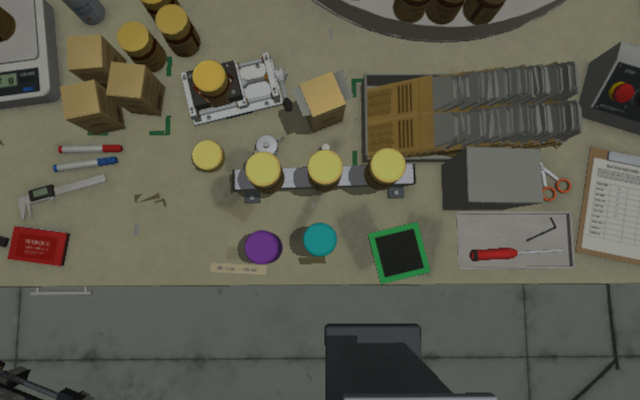

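The top view shows the three rail bottles' gold caps at (264,170), (325,168) and (387,167). In the side view they are at (299,228), (292,181) and (287,138). Possible confusions:
- loose cap at (208,155)
- bottle on the silver fixture at (211,78)
- purple look-alike at (262,247) and teal look-alike at (320,239)
- stock bottles at the edges of the picture

The green mat is at (399,252). I choose the three on the rail.

```bash
cat > h.py <<'E'
import cv2,numpy as np
np.set_printoptions(precision=4,suppress=True)
def ray(s,p):
    d=s["pose"][:3,:3]@np.linalg.inv(s["K"])@np.array([p[0],p[1],1.]);return s["pose"][:3,3],d/np.linalg.norm(d)
def plane(s,p,z):
    c,d=ray(s,p);return c+d*(z-c[2])/d[2]
def tri(s1,p1,s2,p2):
    c1,d1=ray(s1,p1);c2,d2=ray(s2,p2)
    t=np.linalg.lstsq(np.c_[d1,-d2],c2-c1,rcond=None)[0];a=c1+t[0]*d1;b=c2+t[1]*d2
    return (a+b)/2,np.linalg.norm(a-b)
def blobs(img,lo,hi,amin=200):
    m=cv2.inRange(cv2.cvtColor(img,cv2.COLOR_RGB2HSV),lo,hi)
    m=cv2.morphologyEx(m,cv2.MORPH_OPEN,np.ones((3,3)))
    return [c for c in cv2.findContours(m,cv2.RETR_EXTERNAL,cv2.CHAIN_APPROX_NONE)[0] if cv2.contourArea(c)>amin]
E
python3 - <<'E'
from h import *; from plant import ctrl
S=ctrl.snapshot("side");T=ctrl.snapshot("top")
for n,s,pts in(("side",S,[(299,226),(292,178),(287,135),(283,312)]),("top",T,[(264,168),(325,166),(387,165),(208,155)])):
    print(n,[cv2.cvtColor(s["img"],cv2.COLOR_RGB2HSV)[y,x].tolist() for x,y in pts])
    vmin=160 if n=="top" else 190
    for c in blobs(s["img"],(18,70,vmin),(32,255,255)):
        (x,y),ax,a=cv2.fitEllipse(c)
        if 170<x<420 and 60<y<340: print(n,round(x,1),round(y,1),np.round(ax,1),round(a),cv2.contourArea(c))
    for c in blobs(s["img"],(50,120,80),(75,255,255)):
        r=cv2.minAreaRect(c);print("green",r)
# contact crop
cv2.imwrite("pics/crop1.png",np.vstack([cv2.resize(T["img"][130:290,190:440,::-1],(750,300)),cv2.resize(S["img"][110:270,200:450,::-1],(750,300))]))
E
```

```text
side [[29, 85, 252], [28, 91, 252], [27, 97, 252], [30, 68, 252]]
side 205.3 298.3 [30.5 35.4] 46 845.0
side 298.8 226.1 [28.3 31.9] 85 707.5
side 224.2 195.3 [30.6 38. ] 69 846.5
side 291.6 177.9 [24.5 29.5] 86 565.5
side 285.5 135.6 [21.4 27.6] 85 463.0
side 238.5 145.7 [47.7 72.7] 85 2160.5
green ((346.4093322753906, 152.7128448486328), (33.927467346191406, 42.509708404541016), 72.47443389892578)
top [[29, 117, 163], [29, 115, 164], [29, 119, 163], [26, 121, 164]]
top 262.2 168.5 [31.2 31.5] 29 769.0
top 324.6 166.4 [30.9 31.2] 96 752.0
top 388.2 164.2 [31.1 31.3] 99 760.5
top 206.2 154.2 [25.6 26.3] 38 527.0
top 207.5 74.8 [26.9 27.5] 136 576.5
green ((398.7647705078125, 252.558837890625), (51.417545318603516, 51.175018310546875), 75.96376037597656)
```

View pics/crop1.png

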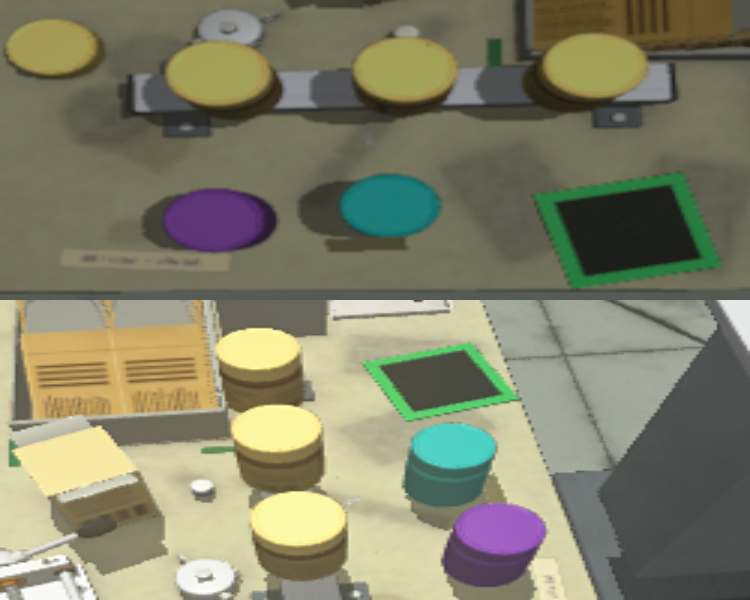

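The crop confirms three gold-capped amber bottles standing on the rail, with nothing else on it. Next I triangulate them, along with the mat and rail.

```bash
python3 - <<'E'
from h import *; from plant import ctrl
S=ctrl.snapshot("side");T=ctrl.snapshot("top")
P=[((298.8,226.1),(262.2,168.5)),((291.6,177.9),(324.6,166.4)),((285.5,135.6),(388.2,164.2))]
B=[]
for a,b in P:
    p,e=tri(S,a,T,b);q=plane(T,b,.158);B.append(q);print(p,e,"plane top",q,"plane side",plane(S,a,.158))
p,e=tri(S,(346.4,152.7),T,(398.8,252.6));print("mat",p,e,plane(T,(398.8,252.6),.003))
g=blobs(T["img"],(50,120,80),(75,255,255))[0];q=cv2.boxPoints(cv2.minAreaRect(g));print("mat corners",[plane(T,c,.003)[:2] for c in q])
# rail end corners from crop: front edge of top and back edge
k=lambda x,y:(190+x/3,130+y*160/300)
for c in[(132,75),(135,113),(673,65),(675,100)]:print("rail",plane(T,k(*c),.05))
d=B[0]-B[2];print("rail dir deg from +y",np.degrees(np.arctan2(-d[0],d[1])),np.linalg.norm(B[0]-B[1]),np.linalg.norm(B[1]-B[2]))
# gray box
for c in[(443,150),(540,148),(443,208),(540,205)]:print("graybox",plane(T,c,.1))
E
```

```text
[0.6016 0.3129 0.1563] 0.0011427608154688394 plane top [0.6019 0.3125 0.158 ] plane side [0.6011 0.3139 0.158 ]
[0.605  0.1991 0.1569] 0.000994358620836241 plane top [0.6053 0.199  0.158 ] plane side [0.6046 0.2    0.158 ]
[0.6085 0.0828 0.1557] 0.001935763290920844 plane top [0.6089 0.0829 0.158 ] plane side [0.6076 0.0852 0.158 ]
mat [0.4466 0.038  0.0019] 0.0015717542729789607 [0.4473 0.0379 0.003 ]
mat corners [array([0.4877, 0.1037]), array([ 0.5138, -0.0037]), array([ 0.4075, -0.0271]), array([0.3821, 0.0791])]
rail [0.6189 0.3835 0.05  ]
rail [0.5767 0.3808 0.05  ]
rail [0.6287 0.0101 0.05  ]
rail [0.5896 0.0098 0.05  ]
rail dir deg from +y 1.7636154512544246 0.11359668035307657 0.1161311438662268
graybox [ 0.6481 -0.0356  0.1   ]
graybox [ 0.6515 -0.2273  0.1   ]
graybox [ 0.5336 -0.0315  0.1   ]
graybox [ 0.5386 -0.2205  0.1   ]
```

```bash
cat >> h.py <<'E'
def rows(c,cy,t,ty):
    """commanded pos/yaw -> target pos/yaw (tool down): shift cm in tool axes, turn about tool z"""
    a=np.radians(cy);R=np.array([[np.cos(a),np.sin(a),0],[np.sin(a),-np.cos(a),0],[0,0,-1.]])
    return np.round(R.T@(np.array(t)-c)*100,2),round(cy-ty,2)
E
python3 - <<'E'
from h import *
print(rows([.244,.629,.227],-21.19,[.602,.3125,.197],-1.8))
E
```

```text
(array([44.82, 16.57,  3.  ]), -19.39)
```

Careful with the scale: shifts go in shares of 0.4 m and turns go in shares of 360 degrees. That gives: 24 cm / 40 = 0.6, 23 cm / 40 = 0.575.

>>> send_rows(plan=[[[0.075,0.0275,0,0,0,0],[0.1625,0.06,0,0,0,0],[0.25,0.0925,0,0,0,0],[0.3375,0.125,0,0,0,0],[0.425,0.1575,0,0,0,0],[0.5125,0.19,0,0,0,0],[0.575,0.2125,0,0,0,0],[0.6,0.2225,0,0,0,0]]], fingers=1)

```text
clock: 0.97
tool_pos: [0.4378, 0.4571, 0.2267]
orientation: [180.0, -0.0, -21.3]
force: [-0.9, -0.3, 0.1]
opening: 0.0876
gripper_force: 0.0
```

To row units: 20.8 cm / 40 = 0.52, 19.5 cm / 40 = 0.4875, -19.4 degrees / 360 = -0.0539.

>>> send_rows(plan=[[[0.0625,0.0225,0.0125,0,0,-0.0111],[0.15,0.055,0.025,0,0,-0.0222],[0.2375,0.0875,0.0375,0,0,-0.0333],[0.325,0.12,0.05,0,0,-0.0444],[0.4125,0.1525,0.0625,0,0,-0.0539],[0.4875,0.18,0.075,0,0,-0.0539],[0.52,0.1918,0.075,0,0,-0.0539],[0.52,0.1918,0.075,0,0,-0.0539]]])

```text
clock: 1.63
tool_pos: [0.6035, 0.3107, 0.1956]
orientation: [179.9, 0.0, -2.0]
force: [0.0, -0.8, -0.6]
opening: 0.0873
gripper_force: 0.0
```

```bash
python3 - <<'E'
from h import *; from plant import ctrl
s=ctrl.snapshot("wrist");cv2.imwrite("pics/w1.png",s["img"][:,:,::-1]);o=ctrl.get_obs();print(o["tool_pos"],o["orientation"],s["K"][0,0],s["pose"])
E
```

```text
[0.6025 0.312  0.196 ] [179.9672   0.0363  -1.9382] 308.5125075542224 [[-0.0336 -0.9654 -0.2587  0.6724]
 [-0.9994  0.0329  0.007   0.3089]
 [ 0.0018  0.2588 -0.9659  0.3543]
 [ 0.      0.      0.      1.    ]]
```

View pics/w1.png

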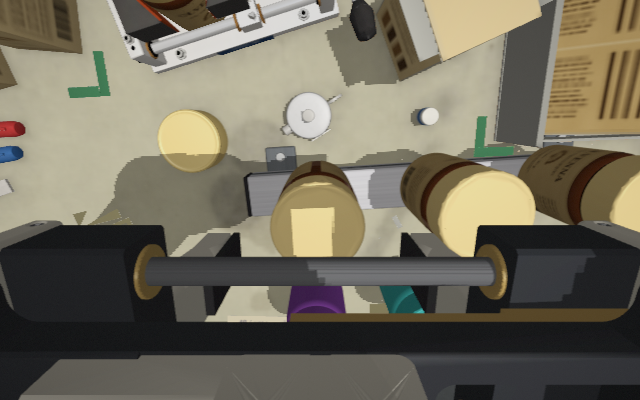

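The wrist view shows the bottle cap centred at about (318,220), midway between the two fingers (inner edges about 240 and 400). The loose cap at (192,140) and the counter at (308,115) are clear.

To row units: 7.2 cm / 40 = 0.18, 6 cm / 40 = 0.15.

>>> send_rows(plan=[[[0,0,0.05,0,0,0],[0,0,0.1,0,0,0],[0,0,0.15,0,0,0],[0,0,0.18,0,0,0],[0,0,0.18,0,0,0]]])

```text
clock: 2.1
tool_pos: [0.5996, 0.3131, 0.1217]
orientation: [179.8, 0.2, -1.7]
force: [-0.7, -0.4, -0.8]
opening: 0.0877
gripper_force: 0.0
```

>>> send_rows(plan=[[[0,0,0,0,0,0],[0,0,0,0,0,0],[0,0,0,0,0,0],[0,0,0,0,0,0],[0,0,0,0,0,0],[0,0,0,0,0,0]]], fingers=0)

```text
clock: 2.6
tool_pos: [0.6024, 0.3132, 0.1258]
orientation: [-179.9, -0.1, -1.8]
force: [-1.3, -0.3, 4.6]
opening: 0.0637
gripper_force: 30.0
```

To row units: -13 cm / 40 = -0.325, -12 cm / 40 = -0.3.

>>> send_rows(plan=[[[0,0,-0.0375,0,0,0],[0,0,-0.1,0,0,0],[0,0,-0.175,0,0,0],[0,0,-0.25,0,0,0],[0,0,-0.3,0,0,0],[0,0,-0.325,0,0,0],[0,0,-0.325,0,0,0]]])

```text
clock: 3.18
tool_pos: [0.6024, 0.3133, 0.2567]
orientation: [-179.9, -0.1, -1.8]
force: [0.4, 0.1, -3.6]
opening: 0.0634
gripper_force: 30.0
```

To row units: -5 cm / 40 = -0.125, -2.5 cm / 40 = -0.0625.

>>> send_rows(plan=[[[0,-0.0625,0,0,0,0],[0,-0.125,0,0,0,0],[0,-0.0625,0,0,0,0],[0,0,0,0,0,0],[0,-0.0625,0,0,0,0],[0,-0.125,0,0,0,0],[0,-0.0625,0,0,0,0],[0,0,0,0,0,0]]])

```text
clock: 3.85
tool_pos: [0.6004, 0.314, 0.2501]
orientation: [179.8, 0.3, -1.6]
force: [-0.4, -0.5, -3.2]
opening: 0.0635
gripper_force: 30.0
```

```bash
cat > feel.py <<'E'
from h import *; from plant import ctrl
R=[]
for i in range(22):
    o=ctrl.get_obs();R.append(np.r_[o["clock"],o["force"],o["moment"],o["tool_pos"][1]]);ctrl.snapshot("top")
print(np.round(R,3));print("late std",np.std(np.array(R)[6:],axis=0))
E
python3 feel.py
```

```text
[[ 3.85  -0.358 -0.476 -3.169 -0.239 -0.054 -0.012  0.314]
 [ 3.9   -3.579 -3.51  -4.98  -0.86   0.522 -0.085  0.309]
 [ 3.95   0.367  1.122 -2.439  0.019 -0.116  0.01   0.31 ]
 [ 4.     0.618 -0.578 -3.924  0.02  -0.053 -0.004  0.311]
 [ 4.05   0.972  0.162 -3.758  0.017  0.013  0.012  0.312]
 [ 4.1   -0.272  0.329 -3.716 -0.015 -0.045  0.006  0.313]
 [ 4.15   0.855 -0.272 -3.519  0.02  -0.015  0.006  0.313]
 [ 4.2   -1.193  0.649 -4.335  0.    -0.068 -0.06   0.313]
 [ 4.25  -0.63   1.647 -4.086 -0.026  0.009 -0.044  0.313]
 [ 4.3   -0.047  0.508 -3.501 -0.006  0.009  0.02   0.313]
 [ 4.35   0.295  0.876 -3.772 -0.054  0.002 -0.008  0.313]
 [ 4.4   -0.158 -0.457 -4.452 -0.023  0.009  0.035  0.313]
 [ 4.45   0.146  0.512 -3.922 -0.091 -0.008 -0.004  0.313]
 [ 4.5   -0.134  0.222 -2.94   0.034 -0.037 -0.035  0.313]
 [ 4.55  -0.154  0.647 -3.358 -0.069  0.007  0.01   0.313]
 [ 4.6   -0.615  0.111 -4.247  0.027 -0.018  0.058  0.313]
 [ 4.65   0.606 -0.681 -3.276 -0.044  0.002  0.007  0.313]
 [ 4.7    0.606  0.227 -3.791 -0.021  0.057  0.031  0.313]
 [ 4.75  -0.366  0.033 -3.316 -0.028  0.016 -0.01   0.313]
 [ 4.8    0.172 -0.172 -3.359 -0.025  0.019  0.049  0.313]
 [ 4.85   0.313 -0.379 -3.91  -0.051 -0.066 -0.016  0.313]
 [ 4.9    0.9   -0.648 -4.537 -0.034  0.007  0.008  0.313]]
late std [0.2305 0.5529 0.6019 0.458  0.0331 0.0304 0.0313 0.0002]
```

A looks quiet: about 0.03 N m of noise and no 2.5 Hz swing. I'll put it back.

To row units: 13 cm / 40 = 0.325, 2.5 cm / 40 = 0.0625.

>>> send_rows(plan=[[[0,0,0.0625,0,0,0],[0,0,0.1375,0,0,0],[0,0,0.2125,0,0,0],[0,0,0.275,0,0,0],[0,0,0.305,0,0,0],[0,0,0.3175,0,0,0],[0,0,0.325,0,0,0],[0,0,0.325,0,0,0]]])

```text
clock: 5.62
tool_pos: [0.6029, 0.3132, 0.1262]
orientation: [-180.0, -0.1, -1.8]
force: [0.3, -0.3, -4.2]
opening: 0.0634
gripper_force: 30.0
```

>>> send_rows(plan=[[[0,0,0,0,0,0],[0,0,0,0,0,0],[0,0,0,0,0,0]]])

```text
clock: 5.87
tool_pos: [0.6025, 0.3136, 0.1258]
orientation: [-179.9, -0.1, -1.8]
force: [-0.3, -0.9, 0.2]
opening: 0.0631
gripper_force: 30.0
```

To row units: -7.2 cm / 40 = -0.18, -4 cm / 40 = -0.1.

>>> send_rows(plan=[[[0,0,0,0,0,0],[0,0,0,0,0,0],[0,0,0,0,0,0],[0,0,-0.0375,0,0,0],[0,0,-0.1,0,0,0],[0,0,-0.18,0,0,0],[0,0,-0.18,0,0,0]]], fingers=1)

```text
clock: 6.45
tool_pos: [0.6047, 0.3144, 0.2038]
orientation: [-179.7, -0.5, -1.7]
force: [1.4, 1.0, 2.8]
opening: 0.0878
gripper_force: 0.0
```

To row units: 11.3 cm / 40 = 0.2825, 9.5 cm / 40 = 0.2375.

>>> send_rows(plan=[[[0.005,0.0625,0,0,0,0],[0.01,0.15,0,0,0,0],[0.015,0.2375,0,0,0,0],[0.0175,0.2825,0,0,0,0],[0.0175,0.2825,0,0,0,0],[0.0175,0.2825,0,0,0,0]]])

```text
clock: 6.95
tool_pos: [0.6056, 0.1988, 0.1971]
orientation: [-180.0, -0.0, -1.9]
force: [0.5, 0.4, -0.1]
opening: 0.0876
gripper_force: 0.0
```

```bash
cat > chk.py <<'E'
from h import *; from plant import ctrl
S=ctrl.snapshot("side");T=ctrl.snapshot("top");o=ctrl.get_obs();print(o["clock"],o["tool_pos"],o["orientation"])
for n,s in(("side",S),("top",T)):
    for c in blobs(s["img"],(18,70,160 if n=="top" else 190),(32,255,255),100):
        (x,y),ax,a=cv2.fitEllipse(c)
        if 200<x<420 and 100<y<(180 if n=="top" else 260): print(n,round(x,1),round(y,1),np.round(ax,1),plane(s,(x,y),.158))
E
python3 chk.py
```

```text
7.05 [0.6056 0.2003 0.1968] [-179.9755   -0.0331   -1.7896]
side 224.3 194.6 [28.6 37.8] [0.747 0.224 0.158]
side 235.6 146.2 [46.7 66.2] [0.7211 0.1017 0.158 ]
top 394.9 166.4 [18.8 33.7] [0.6048 0.0707 0.158 ]
```

To row units: 7.2 cm / 40 = 0.18, 6 cm / 40 = 0.15.

>>> send_rows(plan=[[[0,0,0.05,0,0,0],[0,0,0.1,0,0,0],[0,0,0.15,0,0,0],[0,0,0.18,0,0,0],[0,0,0.18,0,0,0]]])

```text
clock: 7.47
tool_pos: [0.6036, 0.1999, 0.1213]
orientation: [179.9, 0.3, -1.7]
force: [-0.1, -0.6, -0.4]
opening: 0.0876
gripper_force: 0.0
```

>>> send_rows(plan=[[[0,0,0,0,0,0],[0,0,0,0,0,0],[0,0,0,0,0,0],[0,0,0,0,0,0],[0,0,0,0,0,0],[0,0,0,0,0,0]]], fingers=0)

```text
clock: 7.97
tool_pos: [0.6059, 0.1998, 0.1257]
orientation: [-180.0, -0.1, -1.8]
force: [-0.5, -1.1, 5.0]
opening: 0.0628
gripper_force: 30.0
```

To row units: -13 cm / 40 = -0.325, -12 cm / 40 = -0.3.

>>> send_rows(plan=[[[0,0,-0.0375,0,0,0],[0,0,-0.1,0,0,0],[0,0,-0.175,0,0,0],[0,0,-0.25,0,0,0],[0,0,-0.3,0,0,0],[0,0,-0.325,0,0,0],[0,0,-0.325,0,0,0]]])

```text
clock: 8.55
tool_pos: [0.6059, 0.2002, 0.2566]
orientation: [-179.9, -0.2, -1.8]
force: [-0.3, 0.6, -3.5]
opening: 0.0631
gripper_force: 30.0
```

To row units: -5 cm / 40 = -0.125, -2.5 cm / 40 = -0.0625.

>>> send_rows(plan=[[[0,-0.0625,0,0,0,0],[0,-0.125,0,0,0,0],[0,-0.0625,0,0,0,0],[0,0,0,0,0,0],[0,-0.0625,0,0,0,0],[0,-0.125,0,0,0,0],[0,-0.0625,0,0,0,0],[0,0,0,0,0,0]]])

```text
clock: 9.22
tool_pos: [0.604, 0.2012, 0.2508]
orientation: [179.9, 0.3, -1.6]
force: [1.6, -0.9, -3.9]
opening: 0.0634
gripper_force: 30.0
```

```bash
python3 feel.py
```

```text
[[ 9.217  1.598 -0.911 -3.887 -0.261 -0.134  0.01   0.201]
 [ 9.267 -2.346 -7.706 -3.821 -1.73   0.338 -0.011  0.196]
 [ 9.317  1.045 -0.075 -1.519 -0.261 -0.196  0.051  0.197]
 [ 9.367 -0.257  0.004 -4.358  0.012 -0.132  0.     0.198]
 [ 9.417  0.603  0.897 -3.76   0.299  0.012  0.027  0.199]
 [ 9.467 -0.686 -0.373 -3.59   0.265  0.107  0.051  0.2  ]
 [ 9.517 -0.719  0.626 -3.92   0.241  0.141  0.025  0.2  ]
 [ 9.567  0.803  0.344 -3.005 -0.031  0.008  0.041  0.2  ]
 [ 9.617  0.551  0.529 -4.074 -0.225 -0.04  -0.026  0.2  ]
 [ 9.667  0.495 -0.424 -3.097 -0.302 -0.074  0.043  0.2  ]
 [ 9.717  0.087 -0.507 -3.838 -0.154 -0.135 -0.006  0.2  ]
 [ 9.767 -0.377 -0.147 -4.144 -0.012 -0.029 -0.017  0.2  ]
 [ 9.817  0.253  0.852 -3.847  0.183 -0.025 -0.008  0.2  ]
 [ 9.867  0.332  1.48  -3.442  0.182  0.082  0.017  0.2  ]
 [ 9.917 -0.585  0.49  -4.851  0.106  0.05  -0.004  0.2  ]
 [ 9.967  0.614  0.098 -2.688 -0.089  0.     0.038  0.2  ]
 [10.017 -0.584  0.537 -3.436 -0.142 -0.09  -0.021  0.2  ]
 [10.067 -1.227  0.48  -2.932 -0.158 -0.114  0.011  0.2  ]
 [10.117 -0.22  -0.11  -3.07  -0.195 -0.051  0.005  0.2  ]
 [10.167 -0.179 -0.81  -3.541 -0.001 -0.001  0.025  0.2  ]
 [10.217  0.321 -1.125 -4.052  0.041  0.015  0.003  0.2  ]
 [10.267  0.732  0.071 -3.878  0.006  0.044  0.031  0.2  ]]
late std [0.2305 0.5762 0.6384 0.5482 0.1535 0.0702 0.0217 0.0001]
```

B shows a decaying swing of about 0.3 N m at 2.5 Hz, while A showed none, so B is the rattler. I'll carry it to the mat: the shift in tool axes is about (-15.3, 16.7) cm, then 7 cm down.

To row units: 16.7 cm / 40 = 0.4175, -15.3 cm / 40 = -0.3825.

>>> send_rows(plan=[[[-0.025,0.0275,0,0,0,0],[-0.08,0.0875,0,0,0,0],[-0.145,0.1575,0,0,0,0],[-0.21,0.23,0,0,0,0],[-0.275,0.3,0,0,0,0],[-0.3375,0.3675,0,0,0,0],[-0.375,0.4075,0,0,0,0],[-0.3825,0.4175,0,0,0,0]]])

```text
clock: 10.98
tool_pos: [0.4442, 0.0352, 0.2552]
orientation: [-180.0, -0.0, -1.9]
force: [-0.6, -0.3, -3.6]
opening: 0.0629
gripper_force: 30.0
```

To row units: 7 cm / 40 = 0.175, 6.5 cm / 40 = 0.1625.

>>> send_rows(plan=[[[0,0,0.025,0,0,0],[0,0,0.0625,0,0,0],[0,0,0.1,0,0,0],[0,0,0.1375,0,0,0],[0,0,0.1625,0,0,0],[0,0,0.175,0,0,0],[0,0,0.175,0,0,0],[0,0,0.175,0,0,0]]])

```text
clock: 11.65
tool_pos: [0.4478, 0.0379, 0.1848]
orientation: [180.0, -0.0, -1.8]
force: [-0.3, -0.6, -2.9]
opening: 0.063
gripper_force: 30.0
```

>>> send_rows(plan=[[[0,0,0,0,0,0],[0,0,0,0,0,0],[0,0,0,0,0,0],[0,0,0,0,0,0],[0,0,0,0,0,0],[0,0,0,0,0,0],[0,0,0,0,0,0],[0,0,0,0,0,0]]])

```text
clock: 12.32
tool_pos: [0.4471, 0.0376, 0.1846]
orientation: [-180.0, -0.0, -1.8]
force: [-0.2, -0.4, -3.7]
opening: 0.0632
gripper_force: 30.0
```

```bash
python3 chk.py; python3 - <<'E'
from h import *; from plant import ctrl
S=ctrl.snapshot("side");T=ctrl.snapshot("top")
cv2.imwrite("pics/end.png",np.hstack([cv2.resize(S["img"][90:330,200:430,::-1],None,fx=1.7,fy=1.7),cv2.resize(T["img"][100:340,190:420,::-1],None,fx=1.7,fy=1.7)]))
E
```

```text
12.4167 [0.4472 0.0376 0.1846] [-179.998    -0.0026   -1.789 ]
side 298.7 226.3 [27.9 32.3] [0.6014 0.3143 0.158 ]
side 224.1 195.3 [30.4 37.9] [0.7474 0.2257 0.158 ]
side 285.6 135.6 [21.5 27.6] [0.6075 0.0852 0.158 ]
side 238.4 145.7 [48.1 72.2] [0.7148 0.101  0.158 ]
top 262.0 168.3 [32.9 33.4] [0.6022 0.3129 0.158 ]
top 388.0 164.6 [32.6 33.4] [0.6083 0.0833 0.158 ]
top 206.6 154.2 [27.8 28.7] [0.6287 0.4141 0.158 ]
```

View pics/end.png

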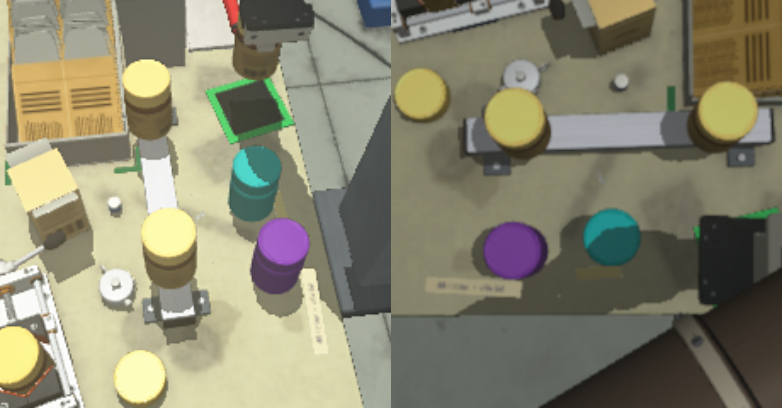

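The crop shows both quiet bottles upright on the rail within 1 mm of where they started (crop (147,85) and (169,235)). The rattling bottle hangs upright above the mat at (257,60), and the bystanders haven't moved.

```bash
python3 -c "
from plant import ctrl
print(ctrl.close_job())"
```

```text
the job is handed in; nothing more can be done
None
```

I handed the job in at about 12.5 s with the rattling bottle (the middle one on the rail) held upright and still, about 11 cm above the middle of the mat; the left bottle shook quiet, the right one was left untouched by elimination, and both stand on the rail.

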